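Build the chocolate-sauce warmer

TASK

Build the sauce warmer for the waffles on its light wooden board, from the bottom up and in this order: the tealight into the round well of the board, the steel bridge squarely over it and lengthwise on the board, the white jug upright on the middle of the bridge, and last the jug's own lid (the smaller of the two) properly seated in its mouth. Set the ceramic jug down gently, let go of everything, and leave the other things on the shelf where they are.

Things in the scene. Friction and masses are not known exactly. Their poses are not given: they have to be found in the camera images.
- board: Warmer base, does not move: light wooden board 150 x 90 x 14 mm, flat on the shelf (z = 0). Origin: centre of its underside; x along the 150 mm length, y across, z up. In the middle of its top a round well 48 mm across, 5 mm deep: well floor 9 mm, board top 14 mm above the origin. Yaw within 0.6 rad of zero.
- tealight: Loose tealight, a closed aluminium disc 39 mm across and 19 mm high, white wax and a 6 mm wick (looks only) on top, 22 g, standing on the shelf. Origin: centre of its underside; z up. Drops freely into the board's well (4.5 mm play all round).
- bridge: Loose steel bridge, an upside-down U of bent sheet, 124 x 60 x 65 mm, about 260 g, standing on its legs. Origin: centre between the feet, at foot level; x along, y across, z up. Slotted flat top, upper face at z = 65; a flange (z = 49 to 65) runs along both long edges, 60 mm over both: grip there at mid-length. Legs: full-width plates at x = -60.5 and +60.5 mm. It clears the tealight.
- jug: Loose white ceramic jug, 80 mm high, about 240 g. Origin: centre of its underside; z up, handle to +x, short spout to -x. Body 66 mm across from z = 16 to 54 mm, foot 52, neck 61, open mouth 53 mm inside. Handle reaches x = +63 mm, z = 20 to 72 mm, 9 mm thick: grip the body across y. Stands upright at the start, any yaw.
- lid: Loose lid of the jug, white ceramic, the smaller of two, about 70 g, right way up. Origin: centre of its underside; z up. Skirt 45 mm across, z = 0 to 6 mm; disc 62 mm across, z = 6 to 11; round upright knob 20 mm across, z = 11 to 35 (grip it). Seated, the skirt hangs in the mouth, the disc lies on the rim, and the origin is 74 mm above the jug's.
- pot_lid: Bystander: the larger white lid, of the sugar pot, 96 mm across with a 24 mm knob, 35 mm high. Origin: centre of its underside. Leave it.
- shaker: Bystander: steel cocoa shaker, 43 mm across and 73 mm high. Origin: centre of its underside. Leave it.
- spice_jar: Bystander: small amber glass jar with a wooden cap, 38 mm across and 62 mm high. Origin: centre of its underside. Leave it.
- salt_cup: Bystander: small closed salt cup, all of brown wood with a flat lid, 41 mm across and 37 mm high. Origin: centre of its underside. Leave it.
- tongs: Bystander: kitchen tongs with red silicone tips, 235 mm long along x, about 60 mm wide, 12 mm high, lying. Origin: underside, about mid-length. Leave them.
Things that resemble listed ones, but are neither listed nor needed, are in the scene too. Of the things shaped like the board, the wooden one is meant. What is shaped like the bridge but green is not meant.

How it is judged:
By the outcome, as a careful person would: the job done as asked, in the order asked, and still so for the second after the job is handed in, with the robot touching nothing.
It also fails if it takes over 115 s, if anything falls off the work surface, if the arm or the gripper's body presses on something with over 40 N, if the wrist force passes 120 N, or if a joint passes its speed limit or range.

ROBOT

A 7-joint arm with a two-finger parallel gripper is mounted at the origin on the work surface. World frame = base frame: x ahead of the robot, y to its left, z up, the work surface at z = 0. Lengths are in mm, angles in rad, forces in N, time in s.
With the tool pointing down it reaches from about 400 to 850 mm from the base axis. Payload 4.4 kg.
Tool frame: the origin (TCP) lies on the centre line of the jaws, within the pads' length; the fingertips stand 8 mm ahead of it and the grasp point (between the pads) lies 11 mm behind it; z points along the fingers, x is the direction in which the jaws open and shut, and the axes are right-handed (so a half turn about z gives the same grasp; the last joint's range is limited). The gripper opens to 94 mm and grips with 3 to 60 N. Pads are 16 mm wide; open, the fingers measure 119 mm over their backs; the gripper's body (75 mm by 177 mm) begins 78 mm behind the grasp point.
Start: joints at [1.251, 0.628, 0.038, 1.517, -0.027, 0.996, -0.02], TCP at [163.234, -629.184, 187.578] pointing down, gripper open.
Joint ranges: [-3.06, 3.06], [-0.37, 2.12], [-1.25, 1.32], [0.18, 2.47], [-1.1, 4.24], [0.23, 1.98], [-2.94, 2.94]. Speed limits (rad/s): [2.57, 2.57, 3.14, 3.14, 3.14, 3.14, 3.14].

INTERFACE

Orientations are given as a unit quaternion [w, x, y, z].
In Python, from plant import * gives the robot as it stands.
- The arm moves only by the tool servo_tool, never from a script. Its argument "commands" is text: rows parted by semicolons, each of 5 numbers parted by spaces: the shift along the world's x, y, z in m, then the turn about the world's z in degrees, then the closure, from 0 (fully open) to 1 (shut). A call has 1 to 12 rows; each row is the pose to reach, as a shift and turn from the pose measured when the call began; what a row does not reach only later rows make up. A row lasts 1/10 s, in which the tool goes at most 50 mm and 8.59 degrees, less where a joint would pass 70% of its speed; a pose out of reach is approached as far as the arm can. A call with a gripper value outside its range is refused whole. The fingers move at their own pace and stop on an object; the grip force is fixed at half the most. Time passes only in rows, so rows that repeat a pose let the fingers close. It gives the time, the measured TCP pose, the force and the opening at its end, in the units of the state.
- get_state(): the state, without advancing time (a new reading comes with each control period).
- camera(name): name is "scene" or "top" or "wrist"; returns (picture, depth): 480x640x3 uint8, blue, green, red; 480x640 float32, mm along the optical axis (not along the pixel's ray), 0 where there is no reading.
- calibration(name): a dict with "K" (3x3 intrinsics, pixels), "extrinsics" (4x4, takes a point from world to camera coordinates). Camera axes: x right, y down, z forward; pixel columns grow to the right and rows downward; lengths in mm; the calibration is good to about 2 mm. A picture is of the moment at which its call begins: read the wrist's pose just before it. calibration takes no time and is no camera call; for the wrist camera it gives the pose at the moment of the call.
- sign_off(): hands the job in, once; it reports no verdict.
The state is a dict: "t": time; "q": joint angles; "dq": joint speeds; "tau": joint torques, N m; "ee_pos": TCP position; "tool_rot": TCP orientation; "wrist_force": force on the tool from outside, world axes, zero at the start; "ft_torque": the same for the moment, N m; "finger_gap": opening from 0.0 (shut) to 1.0 (fully open).
Only numpy, scipy, OpenCV 4.12 (cv2) and the standard library are available. Lean on these libraries where they do the work, as an engineer would, in place of code of your own. Each camera call takes 0.05 s, during which the arm holds its last target. There are 200 camera calls.

## Working session

There is one attempt and no reset: what is moved stays moved. The work goes in short steps, Python scripts to look and compute and a tool call to move; the robot and the scene stay as the last step left them, time stands still between calls to the robot, and variables do not carry over. Pictures are saved under pics/ and viewed, about 12 in all and at most 16, crops included, and the job is handed in when it is done.

Besides the shell and the picture viewer there is one more tool, called after "Call:" as name(argument=value, ...) on one line, values as JSON. servo_tool: Moves the arm, as the interface text tells. Its arguments: {"type":"object","properties":{"commands":{"type":"string"}},"required":["commands"]}

```bash
mkdir -p pics; cat > h.py <<'E'
from plant import *
import numpy as np, cv2
def snap(name, fn, crop=None, scale=1):
    cal=calibration(name); im,d=camera(name)
    np.savez(''+fn+'.npz',im=im,d=d,K=cal['K'],E=cal['extrinsics'])
    save(im,fn,crop,scale); return im,d
def save(im,fn,crop=None,scale=1):
    if crop: u0,v0,u1,v1=crop; im=im[v0:v1,u0:u1]
    cv2.imwrite('pics/'+fn+'.png',cv2.resize(im,None,fx=scale,fy=scale,interpolation=cv2.INTER_CUBIC))
def load(fn): return np.load(''+fn+'.npz')
def cloud(fn):
    z=load(fn); K=z['K'];E=np.array(z['E']);d=z['d']
    v,u=np.mgrid[:480,:640]
    P=np.stack([(u-K[0,2])/K[0,0]*d,(v-K[1,2])/K[1,1]*d,d],-1)
    W=(P-E[:3,3])@E[:3,:3]; W[d<=0]=np.nan; return W
def ray(fn,u,v,h):
    z=load(fn);K=z['K'];E=z['E']; r=E[:3,:3].T@np.array([(u-K[0,2])/K[0,0],(v-K[1,2])/K[1,1],1]); o=-E[:3,:3].T@E[:3,3]
    return o+r*(h-o[2])/r[2]
E
python3 - <<'E'
from h import *
s=get_state();print(s['t'],s['ee_pos'],s['tool_rot'],s['finger_gap'])
snap('top','top0');snap('scene','scene0')
for n in('top','scene','wrist'):
    c=calibration(n);E=np.array(c['extrinsics']);print(n,c['K'][0][0],-E[:3,:3].T@E[:3,3])
E
```

```text
0.0 [ 163.08812098 -628.50143843  186.67847973] [-5.52488579e-04  7.90925182e-01 -6.11912180e-01 -7.31393132e-04] 1.000908052868603
top 577.057807742213 [ 378.33117525   52.93287849 1548.17564839]
scene 546.8427501958374 [1298.60614182  375.95428676  817.65947039]
wrist 383.5602291570473 [ 232.75524273 -610.76419797  385.28208662]
```

View pics/top0.png

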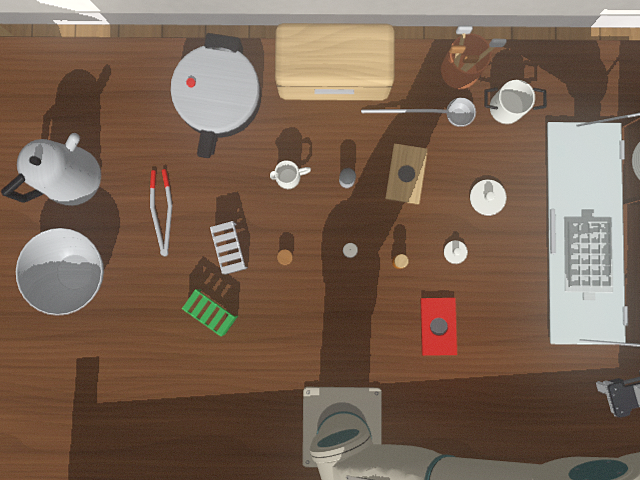

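View pics/scene0.png

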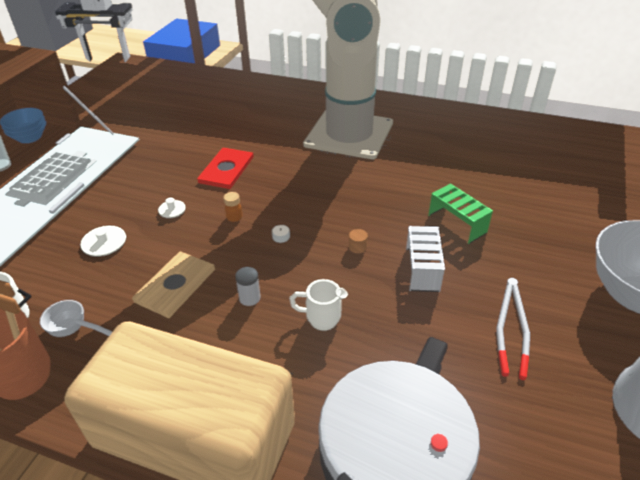

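The top view shows the board at (407,173), tealight (350,250), steel bridge (228,247), jug (288,174) with its handle to the right, and the small lid (455,251). The pot lid is at (488,197), and the shaker, spice jar and salt cup are at (347,178), (401,261) and (285,257). I'll measure them from depth next.

```bash
python3 - <<'E'
from h import *
W=cloud('top0')
def obj(n,u,v,r,lo,hi):
    w=W[v-r:v+r,u-r:u+r].reshape(-1,3); m=(w[:,2]>lo)&(w[:,2]<hi); p=w[m]
    if len(p)<4: print(n,len(p),np.nanmax(w[:,2]));return
    rc=cv2.minAreaRect(p[:,:2].astype(np.float32))
    print(n,len(p),'mean',p.mean(0).round(1),'mid',((p.max(0)+p.min(0))/2).round(1),'rect',np.round(rc[0],1),np.round(rc[1],1),round(rc[2],1))
obj('board',407,173,34,9,20)
obj('tealight',350,250,14,14,30)
obj('bridge',228,247,36,58,72)
obj('jug',288,174,26,74,90)
obj('jugbody',288,174,26,20,90)
obj('lid disc',455,251,18,6,16)
obj('lid knob',455,251,18,28,42)
obj('potlid',488,197,24,5,50)
obj('shaker',347,178,14,62,85)
obj('spice',401,261,14,52,75)
obj('salt',285,257,14,30,45)
obj('green',209,312,32,50,75)
obj('tongs',162,212,50,3,25)
z=load('top0')['im']
save(z,'crop1',(200,140,320,280),4)
save(z,'crop2',(330,130,480,280),4)
hsv=cv2.cvtColor(z,cv2.COLOR_BGR2HSV)
E
```

```text
board 1585 mean [ 674.7 -167.2   13.8] mid [ 670.4 -172.4   14.5] rect [ 669.5 -171.9] [170.9 168.8] 88.6
tealight 159 mean [467.7 -17.1  19.6] mid [467.6 -16.9  21.5] rect [467.5 -16.9] [35.1 34.7] 1.1
bridge 759 mean [468.9 302.   64.9] mid [469.5 301.7  65. ] rect [468.9 302. ] [124.6  60.9] 15.8
jug 150 mean [662.4 153.4  79.6] mid [662.9 147.   80.6] rect [663.5 148.6] [63.7 75.3] 54.0
jugbody 447 mean [662.6 146.3  58.9] mid [661.5 141.   53.6] rect [659.3 143. ] [93.8 63.5] 75.7
lid disc 338 mean [ 466.  -296.8   10.6] mid [ 467.2 -297.4   10.9] rect [ 467.7 -298.9] [92.7 84.9] 87.0
lid knob 40 mean [ 465.8 -297.    34.3] mid [ 465.9 -297.8   35.4] rect [ 465.8 -297.8] [17.6 15.9] 89.7
potlid 1053 mean [ 613.1 -384.8   12.2] mid [ 614.7 -386.5   23.4] rect [ 614.7 -386.5] [127.4 127.2] 0.3
shaker 208 mean [656.5  -6.8  70.4] mid [656.7  -6.7  71.2] rect [656.8  -6.7] [40.4 41.4] 1.7
spice 146 mean [ 438.4 -147.1   61.2] mid [ 438.2 -146.9   61. ] rect [ 438.2 -146.9] [33.1 33.5] 89.0
salt 181 mean [446.1 155.1  36.4] mid [446.3 155.4  37.5] rect [446.3 155.4] [39.8 37.2] 0.7
green 840 mean [299.6 347.2  64.2] mid [300.6 347.7  62.2] rect [299.5 347.7] [124.5  61.6] 55.2
tongs 2458 mean [563.1 490.6   6.6] mid [566.  490.3  11.4] rect [566.3 490.5] [269.3 271.4] 0.7
```

View pics/crop2.png

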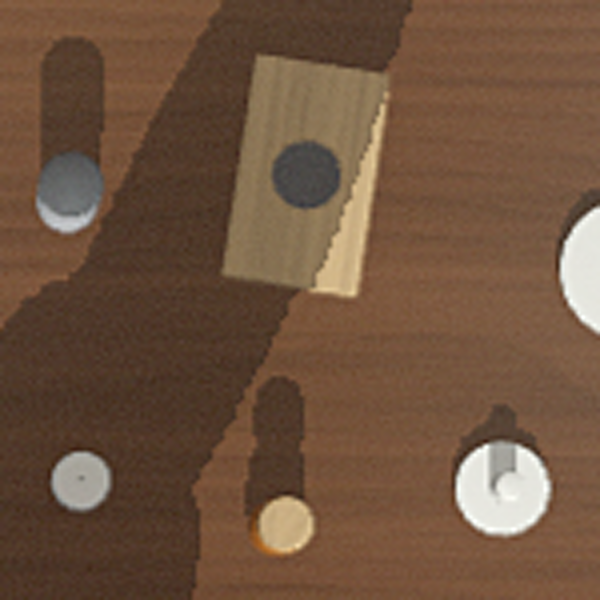

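View pics/crop1.png

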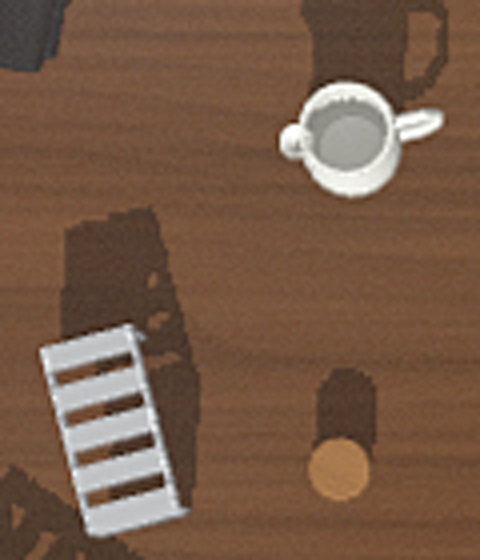

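The board's corners in the enlarged crop are (258,55), (389,73), (356,297) and (222,275), with the well at (307,174). The jug's handle end is at (440,122) and its spout at (292,142) in the other crop. I'll convert these to positions.

```bash
python3 - <<'E'
from h import *
f=lambda u,v,u0,v0,h: ray('top0',u/4+u0-.375,v/4+v0-.375,h)
c=[f(u,v,330,130,14) for u,v in((258,55),(389,73),(356,297),(222,275))]
print('board',np.mean(c,0),'edges',[np.linalg.norm(c[i]-c[(i+1)%4]).round(1) for i in range(4)])
a=(c[0]+c[1]-c[2]-c[3]);b=c[0]+c[3]-c[1]-c[2];print('yaw',np.degrees([np.arctan2(a[1],a[0]),np.arctan2(-b[0],b[1])]))
print('well',f(307,174,330,130,14))
print('lid disc',f(503,488,330,130,11),'knob',f(512,487,330,130,35))
h=f(440,122,200,140,65);s=f(290,142,200,140,74);print('handle',h,'spout',s,np.degrees(np.arctan2(*(h-s)[[1,0]])))
print('tealight',f(81,481,330,130,19))
W=cloud('top0');w=W[215:280,205:250].reshape(-1,3);p=w[(w[:,2]>60)&(w[:,2]<70)][:,:2].astype(np.float32);r=cv2.minAreaRect(p);print(r,cv2.boxPoints(r).round(1).tolist())
s=get_state();q=s['tool_rot'];from scipy.spatial.transform import Rotation as R
print(s['t'],R.from_quat(q[[1,2,3,0]]).as_matrix().round(3))
E
```

```text
board [ 673.93647412 -167.25103921   14.        ] edges [np.float64(88.6), np.float64(153.1), np.float64(90.5), np.float64(150.9)]
yaw [-8.58721198 -8.14279741]
well [ 674.41071119 -167.74479051   14.        ]
lid disc [ 465.35532022 -298.88456472   11.        ] knob [ 464.71612588 -299.27225697   35.        ]
handle [670.0765747   90.31880002  65.        ] spout [654.37915406 186.70815932  74.        ] -80.75033780437745
tealight [466.53087775 -17.8975446   19.        ]
((468.8082275390625, 302.0273132324219), (124.55968475341797, 60.84434127807617), 15.60134220123291) [[400.6000061035156, 314.6000061035156], [417.0, 256.0], [537.0, 289.5], [520.5999755859375, 348.1000061035156]]
0.1 [[ 0.251 -0.968 -0.   ]
 [-0.968 -0.251  0.002]
 [-0.002 -0.    -1.   ]]
```

Call:
servo_tool(commands="0.02 0.045 0.01 0 0; 0.04 0.09 0.02 0 0; 0.06 0.135 0.02 0 0; 0.08 0.18 0.02 0 0; 0.10 0.225 0.02 0 0; 0.122 0.27 0.02 0 0; 0.145 0.314 0.02 0 0; 0.168 0.358 0.02 0 0; 0.19 0.402 0.02 0 0; 0.213 0.446 0.02 0 0; 0.236 0.49 0.01 0 0; 0.26 0.53 0 0 0")

```text
t: 1.3
ee_pos: [423.6, -96.6, 186.8]
tool_rot: [-0.001, 0.791, -0.612, -0.0]
wrist_force: [0.9, -0.6, 1.0]
finger_gap: 1.001
```

Call:
servo_tool(commands="0.01 0.03 -0.01 0 0; 0.02 0.06 -0.02 0 0; 0.035 0.09 -0.02 0 0; 0.044 0.09 -0.02 0 0; 0.044 0.09 -0.02 0 0; 0.044 0.09 -0.02 0 0")

```text
t: 1.9
ee_pos: [467.0, -7.8, 166.6]
tool_rot: [-0.0, 0.791, -0.612, -0.001]
wrist_force: [-0.7, -0.8, 0.2]
finger_gap: 0.997
```

```bash
python3 - <<'E'
from h import *
snap('wrist','w1')
s=get_state();print(s['t'],s['ee_pos'],s['q'])
W=cloud('w1');m=(W[...,2]>14)&(W[...,2]<30);p=W[m];p=p[(abs(p[:,0]-467)<40)&(abs(p[:,1]+17)<40)]
print(len(p),p.mean(0),(p.max(0)+p.min(0))/2,p.max(0)-p.min(0))
E
```

```text
1.95 [466.7627078   -8.00386741 166.67223349] [ 0.03380744  0.40217537 -0.10374678  2.03204823  0.06089042  0.71092155
 -1.42685982]
1365 [466.54970295 -17.98985232  20.69881466] [466.05000111 -18.15006201  20.84624928] [37.94312958 38.11974692 12.99293493]
```

View pics/w1.png

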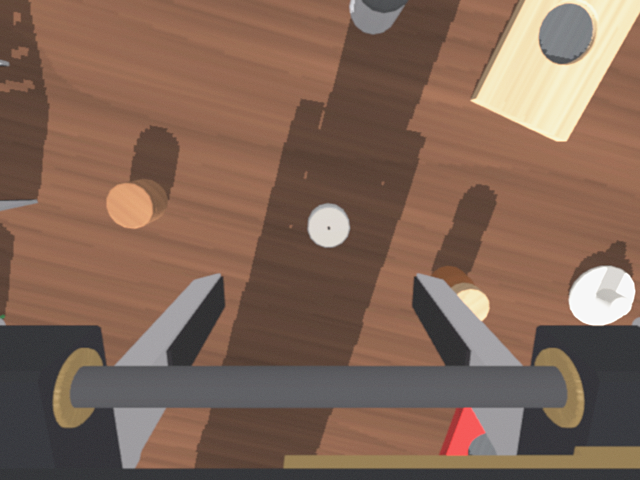

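The wrist view shows the tealight at (329,226), between the open fingers. It measures (466.5, -18), which agrees with the top view. I'll descend and grip its upper half.

Call:
servo_tool(commands="0 -0.01 -0.04 0 0; 0 -0.01 -0.08 0 0; 0 -0.01 -0.115 0 0; 0 -0.01 -0.14 0 0; 0 -0.01 -0.15 0 0; 0 -0.01 -0.15 0 0; 0 -0.01 -0.15 0 1; 0 -0.01 -0.15 0 1; 0 -0.01 -0.15 0 1; 0 -0.01 -0.15 0 1; 0 -0.01 -0.15 0 1; 0 -0.01 -0.15 0 1")

```text
t: 3.15
ee_pos: [466.9, -18.0, 16.9]
tool_rot: [-0.0, 0.79, -0.613, -0.0]
wrist_force: [-0.7, 0.7, -0.4]
finger_gap: 0.525
```

Call:
servo_tool(commands="0 0 0 0 1; 0 0 0 0 1; 0 0 0 0 1; 0 0 0 0 1; 0 0 0.02 0 1; 0 0 0.06 0 1; 0 0 0.1 0 1; 0.03 -0.02 0.12 0 1; 0.06 -0.045 0.12 0 1; 0.09 -0.067 0.12 0 1; 0.12 -0.09 0.12 0 1; 0.15 -0.112 0.12 0 1")

```text
t: 4.35
ee_pos: [617.8, -131.2, 136.9]
tool_rot: [-0.0, 0.79, -0.613, -0.0]
wrist_force: [0.0, -0.1, -0.4]
finger_gap: 0.01
```

Call:
servo_tool(commands="0.03 -0.02 0 0 1; 0.055 -0.037 0 0 1; 0.057 -0.037 0 0 1; 0.057 -0.037 0 0 1; 0.057 -0.037 0 0 1")

```text
t: 4.85
ee_pos: [673.6, -166.9, 136.5]
tool_rot: [0.0, 0.791, -0.612, -0.001]
wrist_force: [-0.4, -0.0, -0.3]
finger_gap: 0.004
```

```bash
python3 - <<'E'
from h import *
snap('wrist','w2')
s=get_state();print(s['t'],s['ee_pos'],s['finger_gap'],s['wrist_force'])
W=cloud('w2')
m=(W[...,2]>8)&(W[...,2]<22)&(abs(W[...,0]-674)<110)&(abs(W[...,1]+167)<90)
print(m.sum())
p=W[m];rc=cv2.minAreaRect(p[:,:2].astype(np.float32));print(rc)
E
```

```text
4.9 [ 673.66772216 -166.89005449  136.83920383] 0.002703440336084903 [0.07316961 0.4103592  0.83227105]
16028
((672.9927978515625, -168.24020385742188), (90.26884460449219, 150.17730712890625), 81.45726013183594)
```

View pics/w2.png

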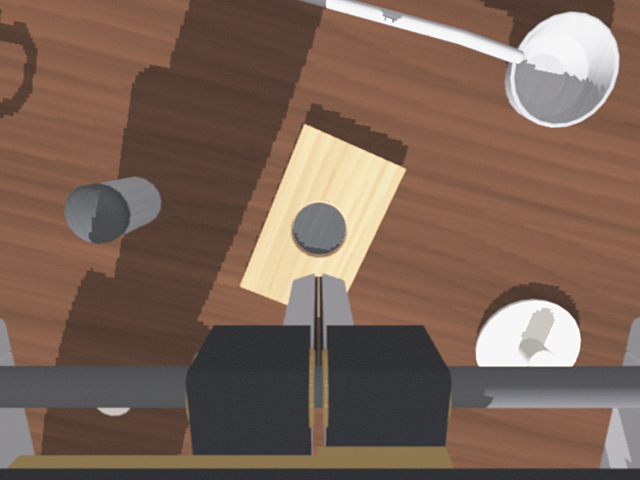

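The view shows the board, with its well at (319,229), and the fingers shut on nothing. The tealight slipped and appears near (113,408). I'll locate it again.

```bash
python3 - <<'E'
from h import *
snap('top','top1');W=cloud('top1')
m=(W[...,2]>14)&(W[...,2]<30)&(abs(W[...,0]-467)<60)&(abs(W[...,1]+17)<70)
p=W[m];print(len(p),p.mean(0),p.max(0)-p.min(0)); save(load('top1')['im'],'crop3',(300,200,420,290),4)
E
```

```text
157 [467.32739098 -16.84748253  19.51897376] [35.03222037 34.89445144 13.53904045]
```

Call:
servo_tool(commands="-0.03 0.02 0.03 0 0; -0.06 0.045 0.03 0 0; -0.09 0.067 0.03 0 0; -0.12 0.09 0.03 0 0; -0.15 0.112 0.03 0 0; -0.18 0.13 0.03 0 0; -0.207 0.149 0.03 0 0; -0.207 0.149 0.02 0 0; -0.207 0.149 0.02 0 0; -0.207 0.149 0.02 0 0; -0.207 0.149 0.02 0 0")

```text
t: 6.05
ee_pos: [467.9, -18.6, 157.2]
tool_rot: [-0.0, 0.79, -0.613, -0.0]
wrist_force: [0.2, -0.2, 0.7]
finger_gap: 0.906
```

```bash
python3 - <<'E'
from h import *
snap('wrist','w3')
s=get_state();print(s['t'],s['ee_pos'],s['finger_gap'])
W=cloud('w3');m=(W[...,2]>14)&(W[...,2]<30)&(abs(W[...,0]-467)<60)&(abs(W[...,1]+17)<60)
p=W[m];print(len(p),p.mean(0),(p.max(0)+p.min(0))/2,p.max(0)-p.min(0))
E
```

```text
6.1 [467.73420327 -18.56732811 157.11924583] 0.9493522091334557
1442 [466.57159893 -17.97276044  20.71092664] [465.87511307 -18.04856117  20.71274356] [38.56226793 38.2823738  13.21125977]
```

The tealight hasn't moved, so I'll grip lower and check the gap before lifting.

Call:
servo_tool(commands="-0.001 0.001 -0.04 0 0; -0.001 0.001 -0.08 0 0; -0.001 0.001 -0.115 0 0; -0.001 0.001 -0.14 0 0; -0.001 0.001 -0.146 0 0; -0.001 0.001 -0.146 0 0.4; -0.001 0.001 -0.146 0 1; -0.001 0.001 -0.146 0 1; -0.001 0.001 -0.146 0 1; -0.001 0.001 -0.146 0 1; -0.001 0.001 -0.146 0 1; -0.001 0.001 -0.146 0 1")

```text
t: 7.3
ee_pos: [466.8, -17.6, 11.4]
tool_rot: [-0.0, 0.79, -0.613, -0.0]
wrist_force: [-0.2, 0.2, -0.1]
finger_gap: 0.443
```

Call:
servo_tool(commands="0 0 0 0 1; 0 0 0 0 1; 0 0 0 0 1; 0 0 0 0 1; 0 0 0 0 1")

```text
t: 7.8
ee_pos: [466.8, -17.6, 11.3]
tool_rot: [-0.0, 0.79, -0.613, -0.0]
wrist_force: [0.8, 0.6, -0.3]
finger_gap: 0.02
```

```bash
python3 - <<'E'
from h import *
im,d=snap('wrist','w4')
s=get_state();print(s['t'],s['ee_pos'],s['finger_gap'],s['wrist_force'])
W=cloud('w4');m=(W[...,2]>14)&(W[...,2]<30)&(abs(W[...,0]-467)<60)&(abs(W[...,1]+17)<60)
p=W[m];print(len(p),p.mean(0))
E
```

```text
7.85 [466.85045268 -17.57590919  11.30724057] 0.009158858119070913 [-0.35710851  0.97353653 -0.15579742]
1968 [473.98348835 -15.62885424  20.44024827]
```

View pics/w4.png

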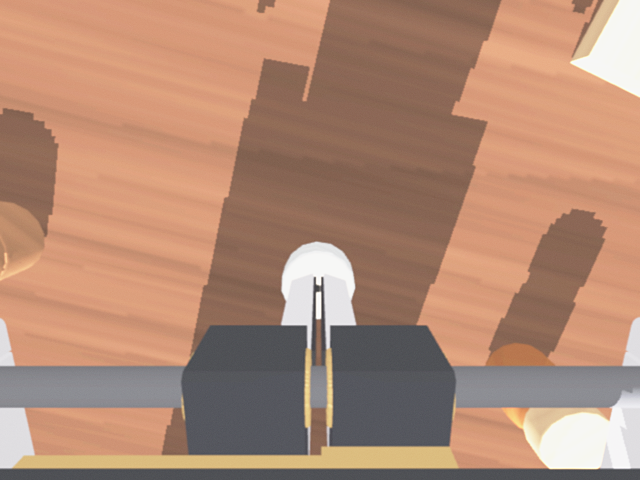

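The view shows the shut fingers above the tealight, centred near (318,280). The tips must be higher than I assumed, so I'll measure the tip height from depth.

```bash
python3 - <<'E'
from h import *
W=cloud('w4');d=load('w4')['d']
for v in range(240,326,6): print(v,[W[v,u].round(0).tolist() for u in (295,308,318,328,341)])
E
```

```text
240 [[482.0, -0.0, 1.0], [483.0, -8.0, 1.0], [485.0, -13.0, 2.0], [486.0, -18.0, 2.0], [488.0, -25.0, 1.0]]
246 [[478.0, -1.0, 1.0], [482.0, -8.0, 8.0], [484.0, -13.0, 13.0], [485.0, -19.0, 9.0], [485.0, -26.0, 2.0]]
252 [[476.0, -2.0, 5.0], [482.0, -8.0, 21.0], [484.0, -13.0, 21.0], [484.0, -18.0, 20.0], [483.0, -27.0, 7.0]]
258 [[477.0, -3.0, 20.0], [479.0, -9.0, 21.0], [481.0, -14.0, 22.0], [482.0, -19.0, 21.0], [483.0, -26.0, 20.0]]
264 [[474.0, -3.0, 21.0], [476.0, -10.0, 21.0], [478.0, -15.0, 22.0], [478.0, -20.0, 20.0], [481.0, -26.0, 22.0]]
270 [[471.0, -4.0, 22.0], [473.0, -11.0, 22.0], [474.0, -16.0, 19.0], [476.0, -21.0, 22.0], [477.0, -27.0, 21.0]]
276 [[468.0, -5.0, 20.0], [475.0, -11.0, 35.0], [471.0, -17.0, 20.0], [477.0, -20.0, 36.0], [474.0, -28.0, 20.0]]
282 [[473.0, -5.0, 43.0], [475.0, -11.0, 43.0], [468.0, -17.0, 21.0], [477.0, -20.0, 44.0], [479.0, -25.0, 44.0]]
288 [[474.0, -5.0, 51.0], [475.0, -11.0, 51.0], [467.0, -18.0, 27.0], [477.0, -20.0, 50.0], [478.0, -25.0, 50.0]]
294 [[474.0, -6.0, 58.0], [475.0, -11.0, 57.0], [461.0, -19.0, 20.0], [477.0, -19.0, 57.0], [478.0, -25.0, 58.0]]
300 [[474.0, -6.0, 65.0], [475.0, -11.0, 64.0], [458.0, -20.0, 22.0], [477.0, -19.0, 64.0], [478.0, -24.0, 64.0]]
306 [[474.0, -7.0, 70.0], [475.0, -12.0, 69.0], [455.0, -21.0, 21.0], [477.0, -19.0, 70.0], [478.0, -24.0, 71.0]]
312 [[474.0, -7.0, 75.0], [475.0, -12.0, 76.0], [451.0, -22.0, 21.0], [477.0, -19.0, 75.0], [478.0, -24.0, 76.0]]
318 [[474.0, -7.0, 81.0], [475.0, -12.0, 80.0], [447.0, -23.0, 20.0], [477.0, -19.0, 80.0], [478.0, -23.0, 81.0]]
324 [[474.0, -7.0, 85.0], [475.0, -12.0, 86.0], [435.0, -26.0, 1.0], [477.0, -19.0, 86.0], [478.0, -23.0, 85.0]]
```

By depth, the finger faces end at z ≈ 32 while the reported TCP is at 11. The tips are therefore about 20 mm above the reported TCP, not 8 mm below. I'll open, descend part way and check.

Call:
servo_tool(commands="0 0 0 0 0.3; 0 0 0 0 0.3; 0 0 0 0 0.3; 0 0 0 0 0.3; 0 0 0 0 0.3; 0 0 0 0 0.3; 0 0 0 0 0.3; 0 0 0 0 0.3; 0 0 -0.008 0 0.3; 0 0 -0.015 0 0.3; 0 0 -0.015 0 0.3")

```text
t: 8.95
ee_pos: [466.0, -17.6, -4.8]
tool_rot: [0.0, 0.79, -0.613, -0.001]
wrist_force: [0.1, -0.6, -0.9]
finger_gap: 0.704
```

```bash
python3 - <<'E'
from h import *
im,d=snap('wrist','w5')
s=get_state();print(s['t'],s['ee_pos'],s['finger_gap'],s['wrist_force'])
W=cloud('w5')
# finger face: points perpendicular offset; list lowest z among high cluster per column
for u in (205,215,225,235,245,395,405,415,425,435): print(u,[(v,int(W[v,u,2])) for v in range(262,310,3)])
E
```

```text
9.0 [466.15640029 -17.59769142  -4.45754821] 0.6959801020833898 [-0.03013636 -0.17560898 -0.37065327]
205 [(262, 1), (265, 1), (268, 1), (271, 0), (274, 1), (277, 1), (280, 1), (283, 1), (286, 1), (289, 1), (292, 2), (295, 1), (298, 0), (301, 1), (304, 0), (307, 54)]
215 [(262, 2), (265, 0), (268, 1), (271, 1), (274, 1), (277, 1), (280, 1), (283, 0), (286, 1), (289, 2), (292, 39), (295, 42), (298, 45), (301, 48), (304, 51), (307, 54)]
225 [(262, 1), (265, 0), (268, 0), (271, 0), (274, 2), (277, 0), (280, 23), (283, 29), (286, 30), (289, 36), (292, 39), (295, 41), (298, 46), (301, 49), (304, 51), (307, 54)]
235 [(262, 0), (265, 1), (268, 1), (271, 1), (274, 1), (277, 19), (280, 24), (283, 27), (286, 31), (289, 35), (292, 38), (295, 42), (298, 45), (301, 47), (304, 48), (307, 50)]
245 [(262, 1), (265, 1), (268, 1), (271, 1), (274, 15), (277, 19), (280, 25), (283, 25), (286, 28), (289, 31), (292, 33), (295, 32), (298, 33), (301, 34), (304, 34), (307, 34)]
395 [(262, 2), (265, 2), (268, 0), (271, 2), (274, 2), (277, 20), (280, 24), (283, 29), (286, 32), (289, 31), (292, 35), (295, 39), (298, 39), (301, 40), (304, 40), (307, 41)]
405 [(262, 1), (265, 1), (268, 1), (271, 2), (274, 2), (277, 20), (280, 24), (283, 29), (286, 31), (289, 35), (292, 39), (295, 41), (298, 46), (301, 47), (304, 51), (307, 52)]Traceback (most recent call last):
  File "<stdin>", line 6, in <module>
ValueError: cannot convert float NaN to integer
```

The tips are at z ≈ 15 to 16 with the reported TCP at -4.5, so tip z = reported z + 20 holds. I'll go down until the tips are near 4 mm and grip.

Call:
servo_tool(commands="0 0 -0.006 0 0.3; 0 0 -0.011 0 0.3; 0 0 -0.011 0 0.3; 0 0 -0.011 0 1; 0 0 -0.011 0 1; 0 0 -0.011 0 1; 0 0 -0.011 0 1; 0 0 -0.011 0 1; 0 0 -0.011 0 1; 0 0 -0.011 0 1; 0 0 -0.011 0 1")

```text
t: 10.1
ee_pos: [466.3, -17.6, -15.3]
tool_rot: [0.0, 0.79, -0.613, -0.001]
wrist_force: [-0.5, -0.1, 3.2]
finger_gap: 0.406
```

Call:
servo_tool(commands="0 0 0 0 1; 0 0 0 0 1")

```text
t: 10.3
ee_pos: [466.3, -17.6, -15.3]
tool_rot: [0.0, 0.79, -0.613, -0.001]
wrist_force: [-0.5, 0.2, 1.8]
finger_gap: 0.409
```

Gripped: the gap is 38.5 mm. I'll lift it and carry it to the board.

Call:
servo_tool(commands="0 0 0.02 0 1; 0 0 0.06 0 1; 0.015 -0.011 0.1 0 1; 0.04 -0.03 0.12 0 1; 0.075 -0.055 0.12 0 1; 0.11 -0.08 0.12 0 1; 0.145 -0.105 0.12 0 1; 0.18 -0.13 0.12 0 1; 0.207 -0.15 0.11 0 1; 0.207 -0.15 0.10 0 1; 0.207 -0.15 0.10 0 1; 0.207 -0.15 0.10 0 1")

```text
t: 11.5
ee_pos: [671.8, -166.1, 84.0]
tool_rot: [0.0, 0.791, -0.612, -0.002]
wrist_force: [0.9, 1.1, -0.3]
finger_gap: 0.408
```

```bash
python3 - <<'E'
from h import *
snap('wrist','w6')
s=get_state();print(s['t'],s['ee_pos'],s['finger_gap'],s['wrist_force'])
W=cloud('w6')
m=(W[...,2]>11)&(W[...,2]<22)&(abs(W[...,0]-674)<110)&(abs(W[...,1]+167)<90)
w=(W[...,2]>5)&(W[...,2]<11)&(np.hypot(W[...,0]-674,W[...,1]+167)<24)
print(m.sum(),w.sum(),W[w].mean(0));p=W[m];print(cv2.minAreaRect(p[:,:2].astype(np.float32)))
E
```

```text
11.55 [ 672.37065456 -166.07529071   84.74188136] 0.40761323536201016 [-0.77248883  0.11538177  0.31178157]
16111 1608 [ 676.68979138 -166.498608     10.34449735]
((672.8705444335938, -168.10842895507812), (90.23910522460938, 150.40802001953125), 81.38438415527344)
```

View pics/w6.png

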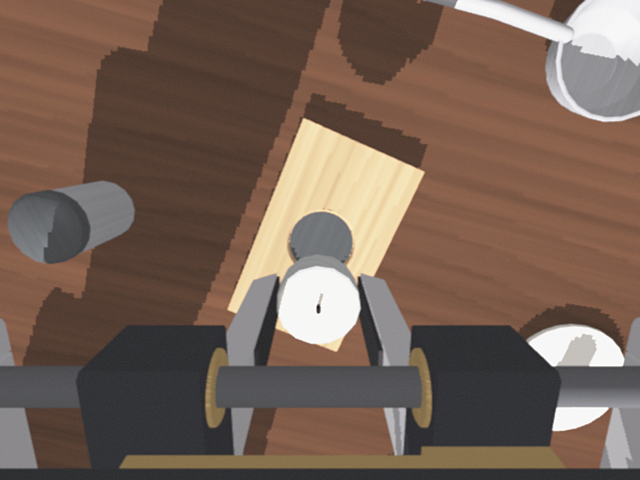

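The tealight is upright in the fingers at (319,303), over the well at (321,238). I'll lower it until it is inside the well and release.

Call:
servo_tool(commands="0.001 -0.002 -0.03 0 1; 0.001 -0.002 -0.06 0 1; 0.001 -0.002 -0.08 0 1; 0.001 -0.002 -0.088 0 1; 0.001 -0.002 -0.088 0 1; 0.001 -0.002 -0.088 0 1; 0.001 -0.002 -0.088 0 1; 0.001 -0.002 -0.088 0 0.3; 0.001 -0.002 -0.088 0 0.3; 0.001 -0.002 -0.088 0 0.3; 0.001 -0.002 -0.088 0 0.3; 0.001 -0.002 -0.088 0 0.3")

```text
t: 12.75
ee_pos: [673.4, -168.1, -3.3]
tool_rot: [0.0, 0.791, -0.612, -0.002]
wrist_force: [-0.1, 0.6, -0.5]
finger_gap: 0.697
```

Call:
servo_tool(commands="0 0 0.03 0 0; 0 0 0.07 0 0; 0 0 0.11 0 0; 0 0 0.14 0 0; 0 0 0.16 0 0; 0 0 0.16 0 0")

```text
t: 13.35
ee_pos: [675.7, -168.5, 160.4]
tool_rot: [-0.001, 0.791, -0.612, 0.001]
wrist_force: [-0.6, 0.1, -0.2]
finger_gap: 1.004
```

```bash
python3 - <<'E'
from h import *
snap('wrist','w7')
s=get_state();print(s['t'],s['ee_pos'],s['finger_gap'],s['wrist_force'])
W=cloud('w7')
p=W[(W[...,2]>24)&(W[...,2]<40)&(np.hypot(W[...,0]-673,W[...,1]+168)<35)];print('tealight',len(p),p.mean(0),p.max(0)-p.min(0))
W=cloud('top1')
E
```

```text
13.4 [ 674.22605921 -168.28140944  157.9487276 ] 0.9995610864729662 [-0.89221206 -0.31426091 -0.49897438]
tealight 1475 [ 674.53491351 -168.69412446   29.70575097] [38.26976206 38.01457683 12.04072186]
```

The tealight is seated. Its top reads 29.7, about 28 after the camera's +1.7 offset, and it is centred within about 1.5 mm. Next is the bridge.

Call:
servo_tool(commands="-0.02 0.045 0.01 0 0; -0.04 0.09 0.01 0 0; -0.06 0.137 0.01 0 0; -0.08 0.183 0.01 0 0; -0.10 0.229 0.01 0 0; -0.12 0.275 0.01 0.5 0; -0.14 0.321 0.01 1 0; -0.16 0.367 0.01 1 0; -0.18 0.413 0.01 1 0; -0.20 0.45 0.01 1 0; -0.205 0.47 0.01 1 0; -0.205 0.47 0.01 1 0")

```text
t: 14.6
ee_pos: [466.2, 305.4, 166.2]
tool_rot: [0.0, 0.798, -0.602, -0.002]
wrist_force: [-0.3, 0.5, 0.2]
finger_gap: 0.996
```

Call:
servo_tool(commands="0 0 0 0 0; 0 0 0 0 0")

```text
t: 14.8
ee_pos: [466.1, 303.5, 165.1]
tool_rot: [0.002, 0.798, -0.603, -0.002]
wrist_force: [-0.6, -0.6, 0.6]
finger_gap: 1.001
```

```bash
python3 - <<'E'
from h import *
from scipy.spatial.transform import Rotation as R
snap('wrist','w8')
s=get_state();print(s['t'],s['ee_pos'],s['finger_gap'],s['wrist_force'],s['q'])
q=s['tool_rot'];M=R.from_quat(q[[1,2,3,0]]).as_matrix();print('jaw',np.degrees(np.arctan2(M[1,0],M[0,0])))
W=cloud('w8')
p=W[(W[...,2]>60)&(W[...,2]<72)&(np.hypot(W[...,0]-469,W[...,1]-302)<90)];print(len(p),p.mean(0),cv2.minAreaRect(p[:,:2].astype(np.float32)))
E
```

```text
14.85 [466.46469353 303.36510012 165.44672224] 1.0017780550404065 [ 0.54483481 -0.41055877 -0.02297423] [-0.51604403  0.52566447 -0.16337348  1.800253    0.10696002  0.82768612
 -2.02600593]
jaw -74.2293520115903
8067 [470.00684207 302.18404551  66.25463382] ((467.1083068847656, 301.388916015625), (123.82147979736328, 60.13137435913086), 15.751193046569824)
```

View pics/w8.png

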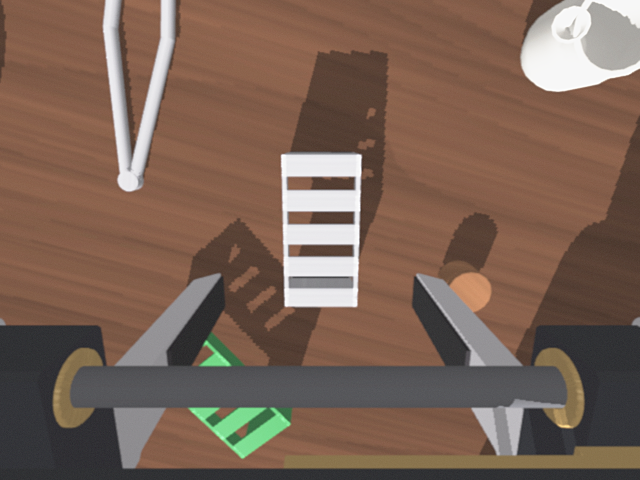

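The wrist view shows the steel bridge lying straight between the fingers at (321,230), 24° from board yaw, with the green one clear below it. I'll descend to the flange and grip.

Call:
servo_tool(commands="0.001 -0.002 -0.04 0 0; 0.001 -0.002 -0.08 0 0; 0.001 -0.002 -0.115 0 0; 0.001 -0.002 -0.132 0 0; 0.001 -0.002 -0.138 0 0; 0.001 -0.002 -0.138 0 0.2; 0.001 -0.002 -0.138 0 1; 0.001 -0.002 -0.138 0 1; 0.001 -0.002 -0.138 0 1; 0.001 -0.002 -0.138 0 1; 0.001 -0.002 -0.138 0 1; 0.001 -0.002 -0.138 0 1")

```text
t: 16.05
ee_pos: [468.0, 301.9, 28.3]
tool_rot: [0.0, 0.797, -0.603, -0.002]
wrist_force: [-0.2, -0.1, 5.5]
finger_gap: 0.636
```

Call:
servo_tool(commands="0 0 0 0 1; 0 0 0 0 1; 0 0 0 0 1")

```text
t: 16.35
ee_pos: [467.9, 301.8, 28.3]
tool_rot: [0.001, 0.797, -0.603, -0.002]
wrist_force: [-0.4, 0.2, 1.6]
finger_gap: 0.633
```

Call:
servo_tool(commands="0 0 0.02 0 1; 0 0 0.06 0 1; 0.01 -0.01 0.10 -2 1; 0.02 -0.035 0.13 -4 1; 0.035 -0.075 0.14 -7 1; 0.054 -0.12 0.14 -10 1; 0.073 -0.165 0.14 -13 1; 0.092 -0.21 0.14 -16 1; 0.111 -0.255 0.14 -19 1; 0.13 -0.30 0.14 -22 1; 0.15 -0.345 0.14 -24.3 1; 0.17 -0.39 0.14 -24.3 1")

```text
t: 17.55
ee_pos: [637.7, -90.0, 167.5]
tool_rot: [-0.001, -0.652, 0.758, 0.002]
wrist_force: [1.5, -0.1, -2.7]
finger_gap: 0.635
```

Call:
servo_tool(commands="0.015 -0.04 0 0 1; 0.03 -0.075 0 0 1; 0.033 -0.08 0 0 1; 0.033 -0.08 0 0 1; 0.033 -0.08 0 0 1")

```text
t: 18.05
ee_pos: [670.0, -167.8, 166.7]
tool_rot: [-0.001, -0.653, 0.757, 0.004]
wrist_force: [0.7, 1.2, -2.7]
finger_gap: 0.637
```

```bash
cat >> h.py <<'E'
from scipy.spatial.transform import Rotation as R
def st():
    s=get_state();M=R.from_quat(s['tool_rot'][[1,2,3,0]]).as_matrix()
    print('t',round(s['t'],2),'ee',s['ee_pos'].round(1),'jaw',np.degrees(np.arctan2(M[1,0],M[0,0])).round(2),'gap',round(s['finger_gap']*94,1),'F',s['wrist_force'].round(1)); return s
E
python3 - <<'E'
from h import *
snap('wrist','w9');s=st()
W=cloud('w9');e=s['ee_pos']
zz=W[...,2]; p=W[(zz>e[2]+10)&(zz<e[2]+60)&(np.hypot(W[...,0]-e[0],W[...,1]-e[1])<70)];print(len(p),np.median(p[:,2]))
h=np.median(p[:,2]);p=p[abs(p[:,2]-h)<4];print(len(p),p.mean(0),cv2.minAreaRect(p[:,:2].astype(np.float32)))
b=W[(zz>11)&(zz<20)&(np.hypot(W[...,0]-673,W[...,1]+168)<95)];print('board',len(b),cv2.minAreaRect(b[:,:2].astype(np.float32)))
E
```

```text
t 18.1 ee [ 670.2 -167.3  167. ] jaw -98.42 gap 60.1 F [ 0.1  0.5 -2.4]
24751 204.5558618670028
21673 [ 681.98072352 -170.05018716  204.49807075] ((668.602294921875, -168.10845947265625), (83.46092987060547, 124.99732208251953), 81.54461669921875)
board 5835 ((674.5203857421875, -168.4617919921875), (90.19738006591797, 146.5270233154297), 81.36746215820312)
```

View pics/w9.png

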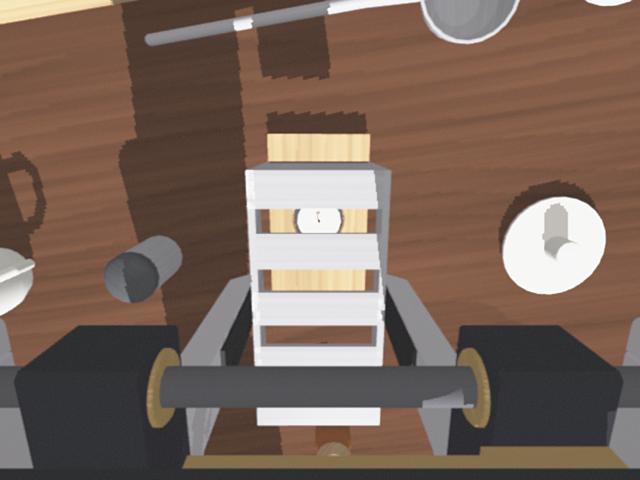

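The bridge hangs level over the board at yaw -8.5°, against -8.6° for the board. The tealight shows through its slots at (318,218). I'll shift 4 mm in x and lower.

Call:
servo_tool(commands="0.004 0 -0.03 0 1; 0.004 0 -0.065 0 1; 0.004 0 -0.095 0 1; 0.004 0 -0.11 0 1; 0.004 0 -0.118 0 1; 0.004 0 -0.122 0 1; 0.004 0 -0.122 0 1; 0.004 0 -0.122 0 1")

```text
t: 18.9
ee_pos: [675.3, -167.5, 46.4]
tool_rot: [0.0, -0.653, 0.757, 0.003]
wrist_force: [-0.1, 0.1, -2.2]
finger_gap: 0.636
```

Call:
servo_tool(commands="0 0 -0.001 0 1; 0 0 -0.0015 0 1; 0 0 -0.002 0 1; 0 0 -0.002 0 1")

```text
t: 19.3
ee_pos: [675.3, -167.5, 44.5]
tool_rot: [0.0, -0.653, 0.757, 0.003]
wrist_force: [0.2, 0.5, -2.2]
finger_gap: 0.636
```

Call:
servo_tool(commands="-0.0015 0 -0.001 0 1; -0.0015 0 -0.0015 0 1; -0.0015 0 -0.002 0 1; -0.0015 0 -0.002 0 1")

```text
t: 19.7
ee_pos: [673.7, -167.6, 42.5]
tool_rot: [0.0, -0.653, 0.757, 0.003]
wrist_force: [-0.3, 0.3, -2.8]
finger_gap: 0.637
```

Call:
servo_tool(commands="0 0 -0.0005 0 1; 0 0 -0.001 0 1; 0 0 -0.001 0 1; 0 0 -0.001 0 1")

```text
t: 20.1
ee_pos: [673.8, -167.5, 42.3]
tool_rot: [0.0, -0.653, 0.757, 0.002]
wrist_force: [-2.8, 0.3, 4.8]
finger_gap: 0.635
```

Contact: +4.8 N at 42.3, as predicted. I'll release and rise.

Call:
servo_tool(commands="0 0 0 0 0.1; 0 0 0 0 0; 0 0 0 0 0; 0 0 0 0 0; 0 0 0 0 0; 0 0 0.02 0 0; 0 0 0.06 0 0; 0 0 0.1 0 0; 0 0 0.14 0 0; 0 0 0.15 0 0; 0 0 0.15 0 0")

```text
t: 21.2
ee_pos: [675.1, -167.9, 194.5]
tool_rot: [0.001, -0.653, 0.757, 0.001]
wrist_force: [0.1, -1.0, -0.7]
finger_gap: 1.001
```

```bash
python3 - <<'E'
from h import *
snap('wrist','w10');s=st()
W=cloud('w10');zz=W[...,2]
p=W[(zz>74)&(zz<88)&(np.hypot(W[...,0]-673,W[...,1]+168)<90)];print(len(p),p.mean(0),cv2.minAreaRect(p[:,:2].astype(np.float32)))
A=np.c_[p[:,:2]-p[:,:2].mean(0),np.ones(len(p))];print('tilt',np.linalg.lstsq(A,p[:,2],rcond=None)[0])
b=W[(zz>11)&(zz<20)&(np.hypot(W[...,0]-673,W[...,1]+168)<95)];print('board',len(b),cv2.minAreaRect(b[:,:2].astype(np.float32)))
E
```

```text
t 21.25 ee [ 673.7 -167.5  192.3] jaw -98.42 gap 93.8 F [-0.3  0.  -0.7]
7361 [ 675.7653737  -168.33130078   80.25033915] ((672.6257934570312, -167.88369750976562), (60.19369125366211, 124.34315490722656), 81.57334899902344)
tilt [ 7.24906425e-04 -2.77797433e-03  8.02503392e+01]
board 5549 ((672.9421997070312, -168.2532958984375), (90.24940490722656, 150.13841247558594), 81.3736343383789)
```

View pics/w10.png

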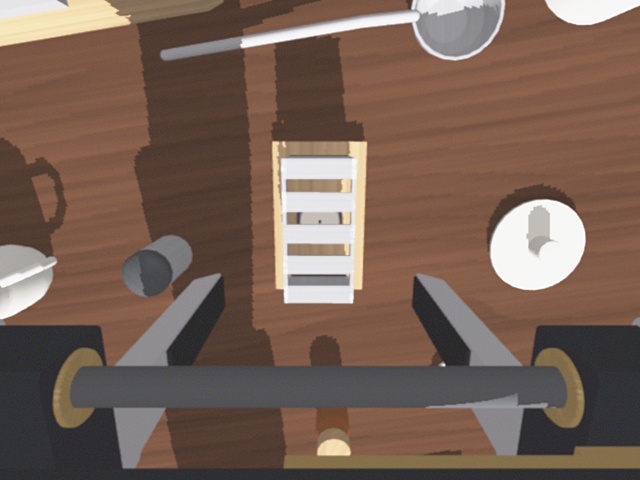

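The bridge is within 0.4 mm and 0.2° of the board and level, with the tealight beneath it at (320,220). Next is the jug: turn +107.6° and go above it.

Call:
servo_tool(commands="0 0.02 0 8 0; -0.001 0.045 0 16 0; -0.002 0.07 0 24 0; -0.003 0.095 0 32 0; -0.004 0.12 0 40 0; -0.005 0.145 0 48 0; -0.006 0.17 0 56 0; -0.007 0.195 0 64 0; -0.008 0.22 0 72 0; -0.009 0.25 0 80 0; -0.01 0.28 0 88 0; -0.011 0.30 0 96 0")

```text
t: 22.45
ee_pos: [660.6, 135.3, 189.6]
tool_rot: [0.001, 1.0, -0.017, -0.004]
wrist_force: [-0.4, 0.3, -0.7]
finger_gap: 0.999
```

Call:
servo_tool(commands="-0.001 0.01 0 6 0; -0.002 0.02 0 12 0; -0.002 0.02 0 12 0; -0.002 0.02 0 12 0; -0.002 0.02 0 12 0")

```text
t: 22.95
ee_pos: [658.4, 154.0, 188.6]
tool_rot: [0.002, 0.996, 0.086, -0.005]
wrist_force: [-0.3, 0.3, 0.4]
finger_gap: 0.999
```

```bash
python3 - <<'E'
from h import *
snap('wrist','w11');s=st();print(s['q'].round(2))
W=cloud('w11');zz=W[...,2];r=np.hypot(W[...,0]-661,W[...,1]-153)
p=W[(zz>78)&(zz<90)&(r<60)];print('rim',len(p),p.mean(0),p.min(0),p.max(0))
p=W[(zz>16)&(zz<90)&(r<90)];rc=cv2.minAreaRect(p[:,:2].astype(np.float32));print(rc)
E
```

```text
t 23.0 ee [658.6 154.  188.9] jaw 9.92 gap 94.2 F [ 0.6 -1.  -0.6]
[ 0.02  0.72 -0.54  1.41  0.38  1.12 -0.41]
rim 1391 [659.6919128  155.70968179  81.13302357] [630.20632386 119.5315932   78.00412072] [691.54385707 192.47036117  86.08272474]
((667.2738037109375, 145.04885864257812), (63.607303619384766, 95.46598815917969), 41.70879364013672)
```

View pics/w11.png

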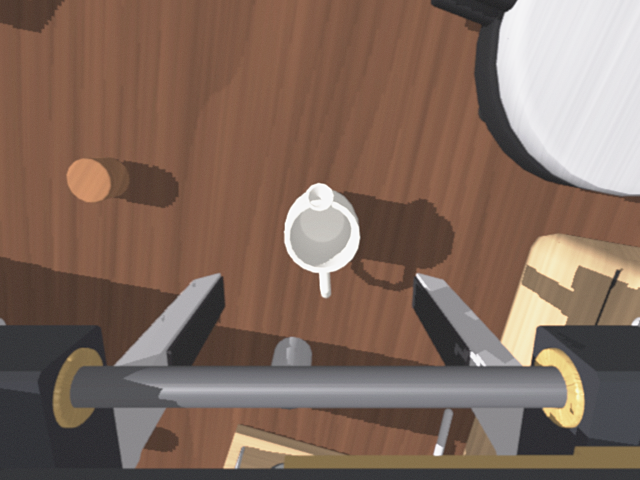

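The jug lies between the fingers: spout at (320,195), rim edges at u = 285 and 359 on row 232, handle end at (326,294).

```bash
python3 - <<'E'
from h import *
W=cloud('w11');zz=W[...,2]
h=ray('w11',326,292,66);s=ray('w11',320,193,78);print(h,s,np.degrees(np.arctan2(*(h-s)[[1,0]])))
l=ray('w11',285,234,80);r=ray('w11',359,234,80);print(l,r,(l+r)/2,np.linalg.norm(l-r))
# rim circle fit away from spout
p=W[(zz>77)&(zz<86)&(np.hypot(W[...,0]-660,W[...,1]-153)<36)]
a=p[:,1]-p[:,0]*0.15; q=p[a<165-660*.15]
A=np.c_[2*q[:,:2],np.ones(len(q))];c=np.linalg.lstsq(A,(q[:,:2]**2).sum(1),rcond=None)[0];print('circ',c[:2],np.sqrt(c[2]+c[0]**2+c[1]**2),len(q))
hd=W[(zz>60)&(zz<80)&(W[...,1]<119)&(W[...,1]>80)&(abs(W[...,0]-665)<25)];print('handle',len(hd),hd.mean(0),hd.min(0),hd.max(0))
E
```

```text
[674.02038933  97.07078109  66.        ] [653.12095567 185.1948796   78.        ] -76.65827110677742
[630.53968423 147.15066464  80.        ] [690.52190546 157.76757823  80.        ] [660.53079484 152.45912143  80.        ] 60.91457722056444
circ [660.82924972 150.7068867 ] 28.378003362891913 807
handle 226 [671.55599721 106.93695656  71.74725211] [665.19285291  90.79747878  60.77536769] [678.34956351 118.70962735  75.29063665]
```

Call:
servo_tool(commands="0.002 -0.002 -0.03 3 0; 0.002 -0.002 -0.07 3 0; 0.002 -0.002 -0.11 3 0; 0.002 -0.002 -0.145 3 0; 0.002 -0.002 -0.17 3 0; 0.002 -0.002 -0.181 3 0; 0.002 -0.002 -0.181 3 0; 0.002 -0.002 -0.181 3 0.2; 0.002 -0.002 -0.181 3 0.3; 0.002 -0.002 -0.181 3 1; 0.002 -0.002 -0.181 3 1; 0.002 -0.002 -0.181 3 1")

```text
t: 24.2
ee_pos: [661.0, 152.1, 9.0]
tool_rot: [0.002, 0.994, 0.112, -0.004]
wrist_force: [-1.4, -0.8, 5.4]
finger_gap: 0.701
```

Call:
servo_tool(commands="0 0 0 0 1; 0 0 0 0 1; 0 0 0 0 1")

```text
t: 24.5
ee_pos: [660.9, 152.0, 9.1]
tool_rot: [0.002, 0.994, 0.112, -0.004]
wrist_force: [-0.6, -0.7, 1.4]
finger_gap: 0.694
```

Call:
servo_tool(commands="0 0 0.02 0 1; 0 0 0.06 0 1; 0 0 0.10 0 1; 0 0 0.13 0 1; 0.001 -0.02 0.14 0 1; 0.002 -0.055 0.14 0 1; 0.003 -0.095 0.14 0 1; 0.005 -0.135 0.14 0 1; 0.007 -0.175 0.14 0 1; 0.009 -0.215 0.14 0 1; 0.01 -0.255 0.14 0 1; 0.011 -0.29 0.14 0 1")

```text
t: 25.7
ee_pos: [671.3, -140.8, 148.2]
tool_rot: [0.002, 0.994, 0.112, -0.005]
wrist_force: [0.5, 0.2, -2.2]
finger_gap: 0.696
```

Call:
servo_tool(commands="0.001 -0.015 0 0 1; 0.001 -0.026 0 0 1; 0.001 -0.03 0 0 1; 0.001 -0.03 0 0 1; 0.001 -0.03 0 0 1; 0.001 -0.03 0 0 1")

```text
t: 26.3
ee_pos: [672.6, -168.6, 148.4]
tool_rot: [0.002, 0.994, 0.113, -0.004]
wrist_force: [-0.0, -0.3, -2.9]
finger_gap: 0.7
```

```bash
python3 - <<'E'
from h import *
snap('wrist','w12');s=st()
W=cloud('w12');zz=W[...,2]
p=W[(zz>74)&(zz<88)&(np.hypot(W[...,0]-673,W[...,1]+168)<90)];print('bridge',len(p),cv2.minAreaRect(p[:,:2].astype(np.float32)))
e=s['ee_pos'];p=W[(zz>e[2]+55)&(zz<e[2]+85)&(np.hypot(W[...,0]-e[0],W[...,1]-e[1])<36)];print('rim',len(p),p.mean(0),p.min(0),p.max(0))
E
```

```text
t 26.35 ee [ 672.5 -169.   148.4] jaw 12.97 gap 65.1 F [ 0.   1.2 -2.6]
bridge 5803 ((672.8594360351562, -167.77432250976562), (61.16261291503906, 124.25526428222656), 81.44554901123047)
rim 9069 [ 670.08971837 -159.2444546   218.16236681] [ 636.58780354 -200.74089817  203.3991965 ] [ 706.95254352 -133.07528416  233.3537831 ]
```

View pics/w12.png

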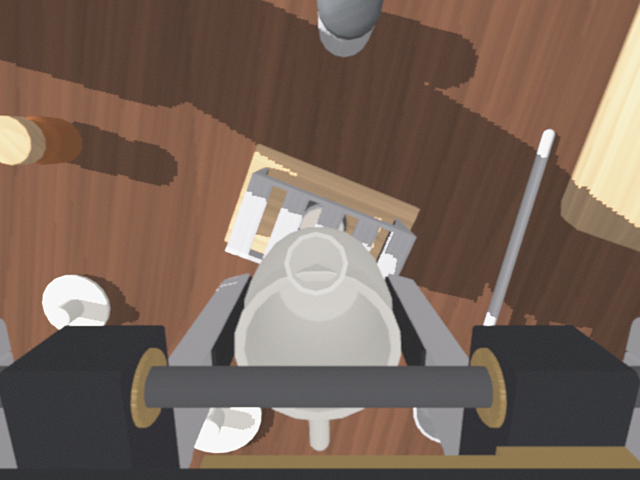

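The jug is held upright over the bridge, with its handle toward -y at (320,440) and the bridge visible behind it at (325,215). I'll lower to about 3 mm above and then creep.

Call:
servo_tool(commands="0 0.001 -0.02 0 1; 0 0.001 -0.04 0 1; 0 0.001 -0.05 0 1; 0 0.001 -0.055 0 1; 0 0.001 -0.057 0 1; 0 0.001 -0.058 0 1; 0 0.001 -0.058 0 1; 0 0.001 -0.058 0 1")

```text
t: 27.15
ee_pos: [673.0, -168.1, 91.1]
tool_rot: [0.002, 0.994, 0.113, -0.004]
wrist_force: [0.3, 0.1, -1.6]
finger_gap: 0.696
```

Call:
servo_tool(commands="0 0 -0.0003 0 1; 0 0 -0.0006 0 1; 0 0 -0.001 0 1; 0 0 -0.001 0 1; 0 0 -0.001 0 1")

```text
t: 27.65
ee_pos: [672.9, -168.1, 90.1]
tool_rot: [0.002, 0.994, 0.113, -0.004]
wrist_force: [0.5, -0.1, -2.7]
finger_gap: 0.697
```

Call:
servo_tool(commands="0 0 -0.0004 0 1; 0 0 -0.0008 0 1; 0 0 -0.0012 0 1; 0 0 -0.0014 0 1; 0 0 -0.0014 0 1")

```text
t: 28.15
ee_pos: [672.9, -168.1, 88.6]
tool_rot: [0.002, 0.994, 0.113, -0.004]
wrist_force: [0.0, -0.4, -2.1]
finger_gap: 0.699
```

Call:
servo_tool(commands="0 0 -0.0003 0 1; 0 0 -0.0005 0 1; 0 0 -0.0007 0 1; 0 0 -0.0007 0 1")

```text
t: 28.55
ee_pos: [672.9, -168.1, 88.1]
tool_rot: [0.002, 0.994, 0.113, -0.004]
wrist_force: [-0.8, 0.1, -1.2]
finger_gap: 0.695
```

Call:
servo_tool(commands="0 0 -0.0002 0 1; 0 0 -0.0004 0 1; 0 0 -0.0006 0 1; 0 0 -0.0006 0 1")

```text
t: 28.95
ee_pos: [672.9, -168.1, 88.0]
tool_rot: [0.002, 0.994, 0.113, -0.004]
wrist_force: [-1.6, 0.4, 3.5]
finger_gap: 0.695
```

Touchdown, with about 6 N of load change. I'll release and rise straight up.

Call:
servo_tool(commands="0 0 0 0 0.15; 0 0 0 0 0; 0 0 0 0 0; 0 0 0 0 0; 0 0 0 0 0; 0 0 0.02 0 0; 0 0 0.05 0 0; 0 0 0.09 0 0; 0 0 0.12 0 0; 0 0 0.13 0 0; 0 0 0.13 0 0; 0 0 0.13 0 0")

```text
t: 30.15
ee_pos: [671.9, -168.2, 216.3]
tool_rot: [0.002, 0.994, 0.113, -0.005]
wrist_force: [-0.0, -1.2, -0.6]
finger_gap: 0.998
```

```bash
python3 - <<'E'
from h import *
snap('wrist','w13');s=st()
W=cloud('w13');zz=W[...,2]
p=W[(zz>155)&(zz<172)&(np.hypot(W[...,0]-673,W[...,1]+168)<45)];print('rim',len(p),p.mean(0),p.min(0),p.max(0))
h=W[(zz>135)&(zz<157)&(W[...,1]<-202)&(abs(W[...,0]-680)<30)];print('handle',len(h),h.mean(0))
save(load('w13')['im'],'w13',(170,90,470,330),2)
b=W[(zz>74)&(zz<86)&(np.hypot(W[...,0]-673,W[...,1]+168)<90)];print('bridge',len(b),cv2.minAreaRect(b[:,:2].astype(np.float32)))
E
```

```text
t 30.2 ee [ 671.7 -168.2  215.9] jaw 12.96 gap 94.1 F [ 0.8 -0.3  0.2]
rim 2253 [ 671.69831025 -162.92610363  159.57115345] [ 642.69307871 -200.46012551  155.00055926] [ 703.88901038 -127.30951874  164.38603548]
handle 287 [ 684.1810432  -213.2666705   150.71678123]
bridge 3422 ((673.123046875, -167.3397674560547), (60.531124114990234, 124.41439056396484), 81.77824401855469)
```

View pics/w13.png

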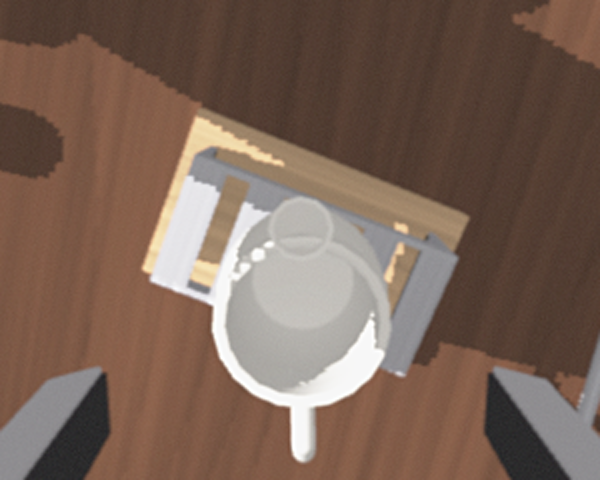

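The jug stands upright on the bridge's middle. In the crop its rim spans u = 213 to 391 near row 318, with the bottom edge at 406. I'll compute the mouth centre and the lid position.

```bash
python3 - <<'E'
from h import *
f=lambda u,v,h: ray('w13',u/2+170-.25,v/2+90-.25,h)
l,r=f(213,318,159),f(391,318,159);b=f(302,407,159);print((l+r)/2,np.linalg.norm(l-r),b)
# circle through rim outer edge points read from mask
W=cloud('w13');zz=W[...,2];p=W[(zz>156)&(zz<163)&(np.hypot(W[...,0]-673,W[...,1]+168)<38)]
d=np.array([np.cos(np.radians(-77)),np.sin(np.radians(-77))]);c=np.array([673,-168.])
for _ in range(8):
    v=p[:,:2]-c;rr=np.hypot(*v.T);k=(v@d<18)&(v@d>-10)&(rr>24)&(rr<33)
    q=p[k];A=np.c_[2*q[:,:2],np.ones(len(q))];x=np.linalg.lstsq(A,(q[:,:2]**2).sum(1),rcond=None)[0];c=x[:2]
print('fit',c,np.sqrt(x[2]+c@c),k.sum())
E
```

```text
[ 672.73601825 -167.93994252  159.        ] 61.65831293161729 [ 680.24267731 -200.13748151  159.        ]
fit [ 673.17286822 -168.91455894] 28.365276608191955 557
```

Call:
servo_tool(commands="-0.025 -0.016 0.01 0 0; -0.06 -0.038 0.01 0 0; -0.095 -0.06 0.01 0 0; -0.13 -0.082 0.01 0 0; -0.165 -0.105 0 0 0; -0.195 -0.123 -0.02 0 0; -0.206 -0.13 -0.05 0 0; -0.206 -0.13 -0.06 0 0; -0.206 -0.13 -0.06 0 0; -0.206 -0.13 -0.06 0 0; -0.206 -0.13 -0.06 0 0")

```text
t: 31.3
ee_pos: [467.7, -297.3, 156.8]
tool_rot: [0.002, 0.993, 0.114, -0.004]
wrist_force: [0.6, -0.4, -0.3]
finger_gap: 0.999
```

```bash
python3 - <<'E'
from h import *
snap('wrist','w14');s=st();print(s['q'].round(2))
W=cloud('w14');zz=W[...,2];r=np.hypot(W[...,0]-466,W[...,1]+298)
for lo,hi,m in((8,18,45),(30,42,25)):
    p=W[(zz>lo)&(zz<hi)&(r<m)];print(len(p),p.mean(0).round(1),((p.min(0)+p.max(0))/2).round(1),(p.max(0)-p.min(0)).round(1),cv2.minEnclosingCircle(p[:,:2].astype(np.float32)))
E
```

```text
t 31.35 ee [ 467.5 -297.6  156.8] jaw 13.07 gap 94.5 F [ 0.2  0.4 -0.5]
[ 0.89  0.59 -0.58  1.81  0.42  0.88  0.34]
3004 [ 463.9 -296.9   12.4] [ 464.1 -298.2   13.1] [61.1 61.6  9.2] ((463.96832275390625, -298.2457580566406), 30.94582748413086)
407 [ 463.9 -297.5   35.9] [ 464.  -298.    34.1] [19.2 19.5  7.9] ((463.9400939941406, -298.31011962890625), 10.053893089294434)
```

View pics/w14.png

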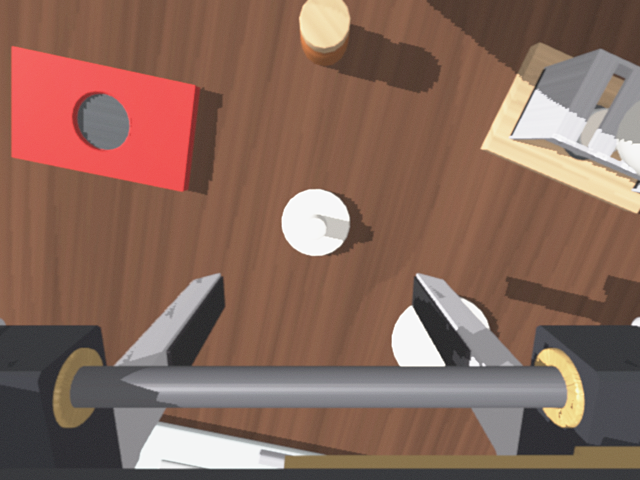

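The small lid is at (316,222), 62 mm across with a 20 mm knob, centred at (464,-298). I'll descend with the tips just above the disc and grip the knob.

Call:
servo_tool(commands="-0.0035 -0.001 -0.04 0 0.3; -0.0035 -0.001 -0.08 0 0.4; -0.0035 -0.001 -0.12 0 0.4; -0.0035 -0.001 -0.145 0 0.4; -0.0035 -0.001 -0.155 0 0.4; -0.0035 -0.001 -0.16 0 0.4; -0.0035 -0.001 -0.16 0 0.4; -0.0035 -0.001 -0.16 0 0.6; -0.0035 -0.001 -0.16 0 1; -0.0035 -0.001 -0.16 0 1; -0.0035 -0.001 -0.16 0 1; -0.0035 -0.001 -0.16 0 1")

```text
t: 32.55
ee_pos: [464.1, -298.7, -2.9]
tool_rot: [0.003, 0.993, 0.114, -0.004]
wrist_force: [-2.1, 0.3, 1.3]
finger_gap: 0.211
```

Call:
servo_tool(commands="0 0 0 0 1; 0 0 0 0 1; 0 0 0 0 1; 0 0 0 0 1; 0 0 0 0 1")

```text
t: 33.05
ee_pos: [464.0, -298.7, -2.9]
tool_rot: [0.003, 0.993, 0.114, -0.004]
wrist_force: [-0.2, -0.9, 0.9]
finger_gap: 0.206
```

Call:
servo_tool(commands="0 0 0.02 0 1; 0 0 0.06 0 1; 0 0 0.105 0 1; 0 0 0.15 0 1; 0.01 0.006 0.185 0 1; 0.035 0.022 0.205 0 1; 0.07 0.043 0.205 0 1; 0.105 0.065 0.205 0 1; 0.14 0.087 0.205 0 1; 0.175 0.109 0.205 0 1; 0.2 0.124 0.205 0 1; 0.209 0.13 0.205 0 1")

```text
t: 34.25
ee_pos: [675.0, -165.0, 201.3]
tool_rot: [0.001, 0.993, 0.116, -0.004]
wrist_force: [-0.7, 0.2, 0.2]
finger_gap: 0.205
```

Call:
servo_tool(commands="0 0 0 0 1; 0 0 0 0 1; 0 0 0 0 1")

```text
t: 34.55
ee_pos: [673.7, -166.9, 201.2]
tool_rot: [0.002, 0.993, 0.115, -0.005]
wrist_force: [0.7, -0.3, -0.8]
finger_gap: 0.205
```

```bash
python3 - <<'E'
from h import *
snap('wrist','w15');s=st()
W=cloud('w15');zz=W[...,2];e=s['ee_pos']
p=W[(zz>e[2]+6)&(zz<e[2]+20)&(np.hypot(W[...,0]-e[0],W[...,1]-e[1])<40)]
print('lid',len(p),p.mean(0),p.min(0),p.max(0))
p=W[(zz>155)&(zz<166)&(np.hypot(W[...,0]-673,W[...,1]+168)<45)];print('rim',len(p),p.min(0),p.max(0))
E
```

```text
t 34.6 ee [ 673.8 -166.9  201.4] jaw 13.16 gap 19.0 F [ 0.3  0.4 -1. ]
lid 5731 [ 671.47113521 -157.18605369  216.47756123] [ 642.80147879 -196.83616882  211.53758656] [ 704.40494771 -135.63284226  221.39216055]
rim 1233 [ 643.02722008 -167.05852338  155.00243307] [ 698.8884842  -127.15625703  165.87999468]
```

The lid is held at about (673.6,-166.6), so it needs (-1,-2) mm to reach the mouth centre. I'll lower to just above the rim first.

Call:
servo_tool(commands="-0.001 -0.002 -0.015 0 1; -0.001 -0.002 -0.03 0 1; -0.001 -0.002 -0.038 0 1; -0.001 -0.002 -0.042 0 1; -0.001 -0.002 -0.042 0 1; -0.001 -0.002 -0.042 0 1")

```text
t: 35.2
ee_pos: [673.1, -168.7, 159.6]
tool_rot: [0.002, 0.993, 0.115, -0.004]
wrist_force: [0.1, 1.0, -0.7]
finger_gap: 0.206
```

Call:
servo_tool(commands="0 0 -0.002 0 1; 0 0 -0.004 0 1; 0 0 -0.006 0 1; 0 0 -0.007 0 1; 0 0 -0.007 0 1; 0 0 -0.007 0 1")

```text
t: 35.8
ee_pos: [673.1, -168.7, 152.6]
tool_rot: [0.002, 0.993, 0.115, -0.004]
wrist_force: [0.0, 0.2, -1.0]
finger_gap: 0.203
```

The skirt is inside the mouth with no contact. I'll creep down to the rim.

Call:
servo_tool(commands="0 0 -0.0005 0 1; 0 0 -0.001 0 1; 0 0 -0.0015 0 1; 0 0 -0.002 0 1; 0 0 -0.002 0 1")

```text
t: 36.3
ee_pos: [673.1, -168.7, 150.5]
tool_rot: [0.002, 0.993, 0.115, -0.004]
wrist_force: [0.1, -0.6, -0.9]
finger_gap: 0.207
```

Call:
servo_tool(commands="0 0 -0.0004 0 1; 0 0 -0.0007 0 1; 0 0 -0.001 0 1; 0 0 -0.001 0 1")

```text
t: 36.7
ee_pos: [673.2, -168.7, 150.0]
tool_rot: [0.002, 0.993, 0.115, -0.004]
wrist_force: [-0.7, 1.3, 3.7]
finger_gap: 0.203
```

Seating contact came at 150.0, against a predicted 150.1. I'll release and rise.

Call:
servo_tool(commands="0 0 0 0 0.7; 0 0 0 0 0.6; 0 0 0 0 0.5; 0 0 0 0 0.5; 0 0 0 0 0.5; 0 0 0.02 0 0.5; 0 0 0.05 0 0.4; 0 0 0.08 0 0.3; 0 0 0.09 0 0; 0 0 0.09 0 0; 0 0 0.09 0 0")

```text
t: 37.8
ee_pos: [672.4, -168.7, 238.6]
tool_rot: [0.002, 0.993, 0.115, -0.005]
wrist_force: [0.0, 0.8, -0.9]
finger_gap: 0.887
```

Call:
servo_tool(commands="-0.03 -0.03 0 0 0; -0.06 -0.06 0 0 0; -0.09 -0.09 0 0 0; -0.12 -0.12 0 0 0; -0.15 -0.14 0 0 0; -0.15 -0.14 0 0 0; -0.15 -0.14 0 0 0")

```text
t: 38.5
ee_pos: [521.2, -309.1, 237.2]
tool_rot: [0.001, 0.993, 0.114, -0.006]
wrist_force: [1.1, 1.0, 0.3]
finger_gap: 0.998
```

```bash
python3 - <<'E'
from h import *
s=st();snap('top','top2');snap('scene','scene2')
W=cloud('top2');zz=W[...,2];r=np.hypot(W[...,0]-673,W[...,1]+168)
for n,lo,hi,m in(('knob',180,195,25),('disc',160,170,45),('bridge',74,86,80)):
    p=W[(zz>lo)&(zz<hi)&(r<m)];print(n,len(p),p.mean(0).round(1) if len(p) else 0,((p.min(0)+p.max(0))/2).round(1) if len(p) else 0, (p.max(0)-p.min(0)).round(1))
p=W[(zz>155)&(zz<172)&(r<40)];A=np.c_[p[:,:2]-p[:,:2].mean(0),np.ones(len(p))];print('disc tilt',np.linalg.lstsq(A,p[:,2],rcond=None)[0],len(p))
def c(n,x,y,lo,hi,rad):
    for f in('top0','top2'):
        w=cloud(f);p=w[(w[...,2]>lo)&(w[...,2]<hi)&(np.hypot(w[...,0]-x,w[...,1]-y)<rad)];print(n,f,len(p),p.mean(0).round(1))
c('pot',614,-386,28,45,30);c('shaker',657,-7,62,85,40);c('spice',438,-147,52,75,40);c('salt',446,155,30,45,40);c('green',300,347,50,75,90);c('tongs',565,490,4,25,140)
a=load('top2')['im'][100:290,270:520];b=load('scene2')['im'][110:350,60:400]
a=cv2.resize(a,(400,304));b=cv2.resize(b,(400,282));cv2.imwrite('pics/final.png',np.vstack([a,b]))
E
```

```text
t 38.5 ee [ 521.2 -309.1  237.2] jaw 13.08 gap 93.8 F [1.1 1.  0.3]
knob 55 [ 674.1 -166.9  187.2] [ 673.9 -167.1  187.6] [17.8 16.5 11.5]
disc 393 [ 674.5 -167.1  164.3] [ 675.2 -163.7  164.9] [60.  70.2  9. ]
bridge 387 [ 664.5 -161.9   79.1] [ 674.8 -166.7   80. ] [129.6  74.9  11.9]
disc tilt [ 1.12070978e-02 -2.52267871e-02  1.63313091e+02] 468
pot top0 65 [ 613.3 -383.9   34.1]
pot top2 15 [ 611.9 -388.5   34.4]
shaker top0 208 [656.5  -6.8  70.4]
shaker top2 208 [656.5  -6.7  70.3]
spice top0 146 [ 438.4 -147.1   61.2]
spice top2 148 [ 438.7 -147.2   61.6]
salt top0 181 [446.1 155.1  36.4]
salt top2 176 [446.  155.4  36.4]
green top0 840 [299.6 347.2  64.2]
green top2 841 [299.6 346.9  64.3]
tongs top0 1634 [563.3 489.8   7.9]
tongs top2 1584 [567.1 489.6   7.9]
```

View pics/final.png

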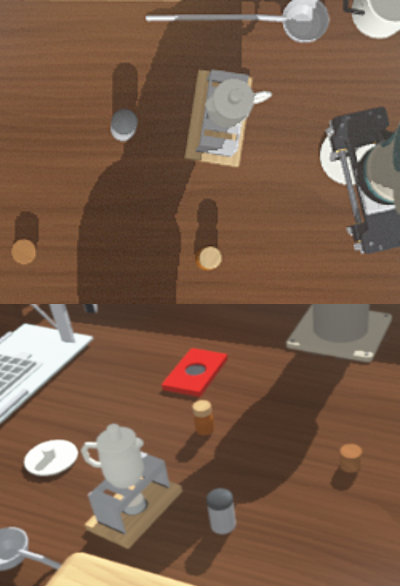

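The final views show the whole stack upright with the lid seated and the arm clear. I'll hand it in.

```bash
python3 -c "
from plant import *
print(sign_off())"
```

```text
the job is handed in; nothing more can be done
None
```

The sauce warmer is built and handed in at about 38.6 s, in the order asked: tealight in the well, bridge, jug, then the jug's own lid. Everything is released and the arm stands clear.

**Last checks:**

| Part | Measured | Expected |
|---|---|---|
| Bridge on board | 0.4 mm and 0.2° off centre, level | centred, lengthwise |
| Jug on bridge | 1 mm or less off the middle, upright | middle |
| Lid seating contact (reported TCP height) | 150.0 mm | 150.1 mm |
| Lid knob top | about 187–188 mm | 188 mm |

- **Placing:** the jug and the lid were each lowered in steps of 1.5 mm or less at the end. The wrist force read about 4 N at contact for both.
- **Other things on the shelf:** the shaker, spice jar, salt cup and green bridge measure within 0.4 mm of where they were. The tongs' average moved 3.8 mm along x between the two pictures; the arm never went near them, and I put it down to scatter in the depth reading. The pot lid was half hidden by the gripper in the last top view, so I have no clean measurement of it. It was never touched and looks in place in the scene view.

**What disagreed:** the fingertips were about 20 mm above the reported TCP, not 8 mm below it as described. Because of this the first two grips on the tealight closed above it without moving it. I measured the offset from wrist depth and used it from then on. The wrist camera also reads about 1.5 mm high, which I allowed for.

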